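Stand the fallen motion sensor light back on its foot

ROBOT

A 6-joint arm with a two-finger parallel gripper is mounted at the origin on the work surface. World frame = base frame: x ahead of the robot, y to its left, z up, the work surface at z = 0. Lengths are in mm, angles in degrees, forces in N, time in s.
With the tool pointing down it reaches from about 350 to 850 mm from the base axis. Payload 8.1 kg.
Tool frame: the origin (TCP) lies on the centre line of the jaws, within the pads' length; the fingertips stand r.tip_extent ahead of it and the grasp point (between the pads) lies 8 mm behind it (r.tip_extent is the distance from the TCP to the fingertips, in mm); z points along the fingers, y is the direction in which the jaws open and shut (so a half turn about z gives the same grasp; the last joint's range is limited). The gripper opens to 85 mm and grips with 20 to 120 N. Pads are 22 mm wide; open, the fingers measure 114 mm over their backs; the gripper's body (76 mm by 85 mm) begins 54 mm behind the grasp point. The pads swing forward as they close: fully open they stand 13 mm farther back than shut.
Start: joints at [-78.977, 7.471, 85.268, -0, 87.261, -4.893], TCP at [164.565, -576.996, 242.292] pointing down, gripper open.
Joint ranges: [-169.43, 169.43], [-51.17, 129.36], [1.28, 143.12], [-76.62, 256.62], [0, 156.53], [-152.29, 152.29]. Speed limits (degrees/s): [136.94, 136.94, 159.86, 180, 180, 180].

INTERFACE

Orientations are given as [roll, pitch, yaw] about the fixed x, y, z axes, in that order (R = Rz(yaw) Ry(pitch) Rx(roll)).
In Python, from bench import sense, optics, hand_in, spotter, r gives the robot as it stands.
- The arm moves only by the tool apply_moves, never from a script. Its argument "series" is a list of rows, each a list of 3 entries, a list of its own where there are three numbers: the opening, from 0 (shut) to 1 (fully open), then the shift along the world's x, y, z in m, then the turn about the world's z in rad. In form: [[grip, [x, y, z], turn], ...]. A call has 1 to 5 rows; each row is the pose to reach, as a shift and turn from the pose measured when the call began; what a row does not reach only later rows make up. A row lasts 1/8 s, in which the tool goes at most 62.5 mm and 10.7 degrees, less where a joint would pass 70% of its speed; a pose out of reach is approached as far as the arm can. A call with a gripper value outside its range is refused whole. The fingers move at their own pace and stop on an object; "grip_force" is the grip in N (left out, the last holds). Time passes only in rows, so rows that repeat a pose let the fingers close. It gives the time, the measured TCP pose, the force and the opening at its end, in the units of the state.
- sense(): the state, without advancing time (a new reading comes with each control period).
- optics.snapshot(name): name is "side" or "top" or "wrist"; returns a dict with "color" (420x560x3 uint8, blue, green, red), "intrinsics" (3x3 intrinsics, pixels), "distortion" ([k1, k2, p1, p2, k3] as OpenCV has them; the pictures are not rectified), "rvec" (rotation vector, rad) and "tvec" (3), from world to camera coordinates, as OpenCV has them. Camera axes: x right, y down, z forward; pixel columns grow to the right and rows downward; lengths in mm; the calibration is good to about 2 mm. A picture is of the moment at which its call begins. There is no depth.
- hand_in(): hands the job in, once; it reports no verdict.
Trained networks look in a picture, given as the dict that the camera call returned (one of the last four; its "shot" number tells which), for a name from the list of things; names that differ only in an ending like _2 or _b are one class to them, and where a whole thing is asked for, a point or a joint stands for the part that bears it (a point fixed in the world has none). Each returns a list of dicts, best first, with "p" (0 to 1); they miss things now and then, are a little off and sometimes report something else, mostly with a low value. They report only what shows in the picture. A call takes as long as a camera call. They do not tell look-alikes from the thing itself.
- spotter.search_frame(picture, query): "xyz" ([x, y, z] in mm, in the coordinates of the camera as it stood for that picture, good to about 4 mm: the middle of the surface that is visible of it).
- spotter.masks_of(picture, query): "mask" (420x560 bool, what is visible of it).
The state is a dict: "time": time; "joint_pos": joint angles; "qd": joint speeds; "joint_efforts": joint torques, N m; "tool_pos": TCP position; "tcp_rot": TCP orientation; "ft_force": force on the tool from outside, world axes, zero at the start; "wrist_torque": the same for the moment, N m; "finger_gap": finger opening in mm.
Only numpy, scipy, OpenCV 4.12 (cv2) and the standard library are available. Lean on these libraries where they do the work, as an engineer would, in place of code of your own. Each camera call takes 0.05 s, during which the arm holds its last target.

TASK

The white motion sensor light on the console has been knocked over and lies on its back. Tip it back up with shut fingertips, pushing on its raised foot plate, until it stands upright on its foot about where it lay; then press the orange switch on its top all the way down and let it go to wake it. Do not take it between the fingers, lift or carry the light, do not send it over on to its face, and leave everything else, graspable or not, where it is.

Things in the scene. Friction and masses are not known exactly. Their poses are not given: they have to be found in the camera images.
- light: Motion sensor light, 0.45 kg: steel foot plate 105 (x) by 80 (y) by 12 (z) mm, white head 38 by 76 by 93 mm on it, flush with the foot's rear (+x) edge; 105 mm tall. Origin: centre of the foot's underside; z up through the head when it stands, -x its front. It starts on its back, pointing any way: +x down, z level from foot to head, the foot plate upright like a wall, front edge on top.
- heel (a point): Middle of the foot's rear lower edge, on the console: the light tips about this edge. The centre of mass is about 25 mm above the foot's underside and 45 mm ahead of the heel. Past some 30 degrees of tipping the light goes on towards standing by itself; its head swings up behind the pushing finger and leans on it until the finger is some 65 mm beyond the heel.
- foot_edge (a point): Middle of the foot plate's front upper edge, on its inner (head) side; at the start it is the top of the upright foot plate, 105 mm above the console. A level push of 1 to 2 N near here, from the head's side and away from the head, tips the light up.
- lens (a point): Tip of the round sensor lens, standing 6 mm out of the head's front, 48 mm above the foot's underside; at the start it looks up, 44 mm above the console, with the head's front around it at 38 mm
- switch_top (a point): Centre of the top of the orange round switch cap (26 mm across, standing 8 mm out of the head's top) when it is not pressed; 113 mm above the console when the light stands, 19 mm ahead of the heel. The cap is pressed along the light's -z
- switch (a joint): Travel of the orange switch: 0 released, 0.005 m fully pressed; a spring (1 N at rest, 4 N fully down) brings it back
- bowl: Copper-coloured aluminium bowl, 136 mm across, 52 mm high, loose; origin at the centre of its underside
- keys: Pair of steel gate keys on a ring, about 95 by 60 mm, 4 mm thick, lying flat, loose; origin near the middle, on the console
- bottle: Grey silicone bottle with black twist cap, 66 mm across, 164 mm tall, standing, loose; origin at the centre of its underside
- torch: Black torch with a square aluminium head, 125 mm long, 34 mm wide, 27 mm high, lying along its x, loose; origin on the console under its middle
- padlock: Brass padlock, 80 by 50 by 20 mm, lying flat, loose; origin on the console under its brass body
- box: Wooden box, 140 (x) by 220 (y) by 120 (z) mm, fixed; its front, with the sliding door, faces its -x; origin at the centre of its underside
- box_door (a joint): Sliding door of the wooden box: 0 shut, grows to 0.15 m as it slides to the box's +y
Not all that is in view belongs to the job. Leave any turquoise look-alike of the light alone.

How it is judged:
By the outcome, as a careful person would: the job done as asked, in the order asked, and still so for the second after the job is handed in, with the robot touching nothing.
It also fails if it takes over 48 s, if anything falls off the work surface, if the arm or the gripper's body presses on something with over 40 N, if the wrist force passes 120 N, or if a joint passes its speed limit or range.

## Working session

There is one attempt and no reset: what is moved stays moved. The work goes in short steps, Python scripts to look and compute and a tool call to move; the robot and the scene stay as the last step left them, time stands still between calls to the robot, and variables do not carry over. Pictures are saved under pics/ and viewed, and the job is handed in when it is done.

Besides the shell and the picture viewer there is one more tool, called after "Call:" in YAML: its name, and indented under it one key for each argument. apply_moves: Moves the arm, as the interface text tells. Its arguments: {"type":"object","properties":{"series":{"type":"array"},"grip_force":{"type":"number"}},"required":["series"]}

```bash
mkdir -p pics; ls
cat > h.py <<'E'
import cv2, numpy as np
from bench import sense, optics, hand_in, spotter, r
def snap(n,f=None):
    s=optics.snapshot(n)
    if f: cv2.imwrite('pics/'+f,s['color'])
    return s
def cam(s):
    R=cv2.Rodrigues(np.array(s['rvec'],float))[0]; t=np.array(s['tvec'],float).reshape(3)
    return R,t
def toworld(s,p):
    R,t=cam(s); return R.T@(np.array(p)-t)
def px2w(s,uv,z):
    R,t=cam(s)
    u=cv2.undistortPoints(np.array(uv,float).reshape(-1,1,2),np.array(s['intrinsics'],float),np.array(s['distortion'],float)).reshape(-1,2)
    out=[]
    c=-R.T@t
    for a in u:
        d=R.T@np.array([a[0],a[1],1]); out.append(c+d*(z-c[2])/d[2])
    return np.array(out)
def w2px(s,P):
    return cv2.projectPoints(np.array(P,float).reshape(-1,1,3),np.array(s['rvec'],float),np.array(s['tvec'],float),np.array(s['intrinsics'],float),np.array(s['distortion'],float))[0].reshape(-1,2)
E
python3 - <<'E'
from h import *
np.set_printoptions(precision=1,suppress=True)
for n in('top','side'):
    s=snap(n,n+'1.png')
    R,t=cam(s);print(n,-R.T@t)
    for q in ['light','foot_edge','lens','switch_top','heel','bowl','keys','bottle','torch','padlock','box']:
        for d in spotter.search_frame(s,q)[:3]: print(q,round(d['p'],2),toworld(s,d['xyz']),w2px(s,toworld(s,d['xyz'])))
print(r.tip_extent,sense())
E
```

```text
pics
top [ 310.7  -32.3 1431.5]
light 0.95 [542.1  -5.9  35.9] [[261.7 222.4]]
light 0.74 [644.4 169.8  41. ] [[196.6 184.8]]
light 0.59 [ 672.7 -414.5  119.2] [[419.1 167. ]]
foot_edge 0.87 [544.4  -8.4  39.1] [[262.6 221.4]]
foot_edge 0.87 [642.4 170.2  38.4] [[196.5 185.8]]
lens 0.89 [542.2  -5.9  42.4] [[261.6 222. ]]
lens 0.85 [639.9 170.4  38.8] [[196.4 186.7]]
switch_top 0.88 [542.8  -8.   43.5] [[262.4 221.7]]
switch_top 0.66 [646.3 167.1  35. ] [[197.9 184.7]]
heel 0.61 [544.   -5.4  42.9] [[261.4 221.3]]
heel 0.58 [644.7 165.9  42. ] [[198.  184.6]]
bowl 0.79 [683.6 368.3  26.1] [[125.4 172.4]]
keys 0.66 [ 392.7 -354.5    6.7] [[391.2 278.5]]
bottle 0.89 [358.2 318.3 125.7] [[128.4 290.8]]
bottle 0.23 [ 620.  -437.8   45.4] [[421.2 193. ]]
torch 0.76 [497.3 346.5  20.7] [[130.6 240.1]]
torch 0.65 [543.6  -6.4  43.1] [[261.8 221.4]]
torch 0.24 [ 392.1 -354.9    4.7] [[391.2 278.7]]
padlock 0.74 [774.   20.7  22.3] [[252.3 141. ]]
box 0.88 [ 673.4 -413.1  114.2] [[418.  167.2]]
side [-184.8  716.7  748.4]
light 0.78 [601.3 202.6  61.6] [[201.1 253.1]]
light 0.68 [506.   37.1 
[... 494 characters left out ...]
136.2 273.5]]
bowl 0.44 [488.3 361.9  19.5] [[180.7 316.5]]
keys 0.32 [503.4  32.6  53.2] [[270.8 241.6]]
bottle 0.91 [338.4 348.6  93.2] [[223.  322.8]]
torch 0.75 [488.2 358.1  21.1] [[181.9 315.2]]
padlock 0.66 [764.2  35.7  16.1] [[212.1 220.6]]
box 0.94 [ 644.4 -360.2   87.1] [[318.1 169.5]]
11.0 {'time': 1.2, 'joint_pos': array([-79. ,   7.5,  85.3,  -0. ,  87.3,  -4.9]), 'qd': array([-0. ,  0. ,  0. , -0.1, -0.1, -0. ]), 'joint_efforts': array([ -0. , -56.9, -50.1,  -0. ,   0. ,  -0. ]), 'tool_pos': array([ 164.6, -577. ,  242.3]), 'tcp_rot': array([-180. ,    0. ,   15.9]), 'ft_force': array([ 0.3, -0.7,  0. ]), 'wrist_torque': array([ 0.,  0., -0.]), 'finger_gap': 85.82628902459233}
```

Run:
```python
import cv2
a=cv2.imread('pics/top1.png');b=cv2.imread('pics/side1.png')
cv2.imwrite('pics/topc.png',cv2.resize(a[120:290,150:320],(600,600),interpolation=cv2.INTER_CUBIC))
cv2.imwrite('pics/sidec.png',cv2.resize(b[195:295,160:320],(800,500),interpolation=cv2.INTER_CUBIC))
```

```text
(no output)
```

View pics/top1.png

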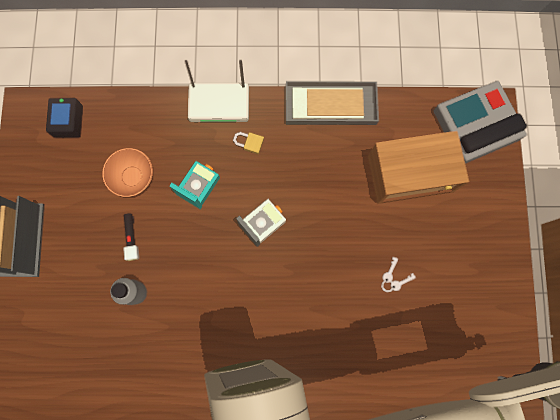

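View pics/side1.png

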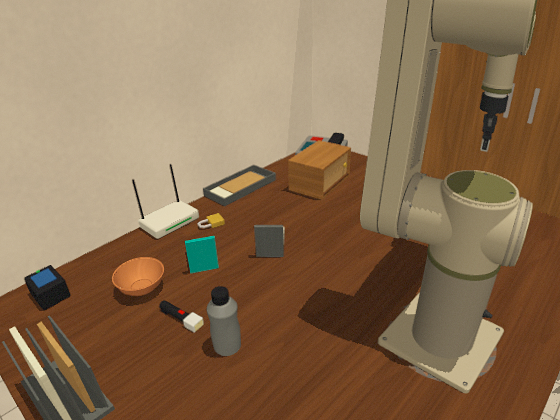

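```bash
sleep 1
```

```text
(no output)
```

View pics/topc.png

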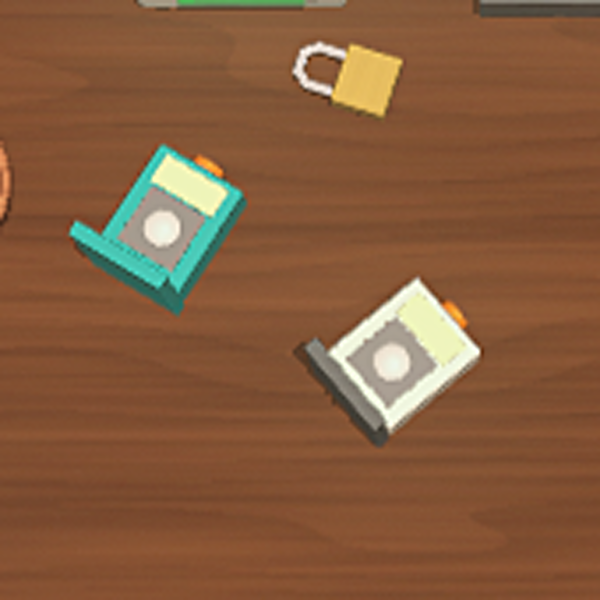

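View pics/sidec.png

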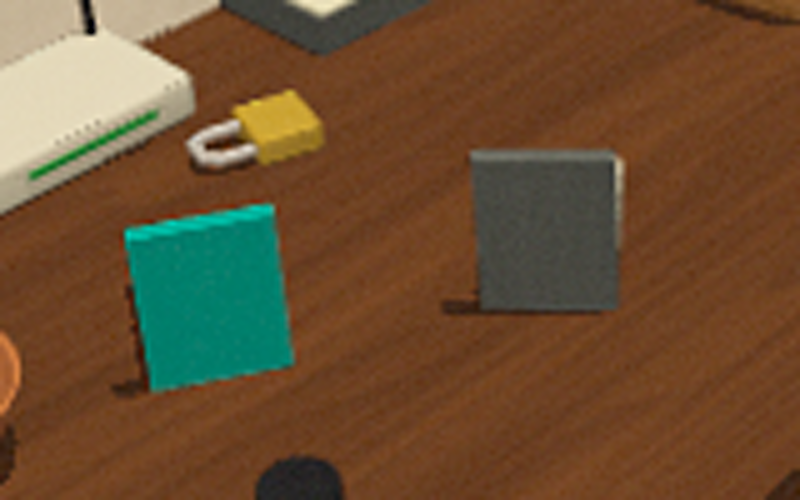

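```bash
cat > fit.py <<'E'
from h import *
from scipy.optimize import least_squares
np.set_printoptions(precision=1,suppress=True)
T=snap('top');S=snap('side')
def W(p,L):
    x,y,a=p;u=np.array([np.cos(a),np.sin(a),0]);v=np.array([np.sin(a),-np.cos(a),0])
    return np.array([np.array([x,y,0])+u*c+v*b+np.array([0,0,52.5-A]) for A,b,c in L])
# v side sign: +b = right of u
tl=[(-52.5,-40,12),(-52.5,40,12),(14.5,-38,105),(14.5,38,105)]
tp=np.array([(317,340),(390,430),(418,280),(480,352)])/3.529+[150,120]
sl=[(-52.5,-40,0),(-52.5,40,0),(52.5,-40,0),(52.5,40,0)]
sp=np.array([(472,158),(612,160),(482,311),(618,310)])/5+[160,195]
def orient(sw):
    return [(A,-b,c) for A,b,c in sl] if sw else sl
best=None
for sw in(0,1):
    f=lambda p:np.r_[(w2px(T,W(p,tl))-tp).ravel(),(w2px(S,W(p,orient(sw)))-sp).ravel()]
    for a0 in np.arange(-3,3.2,.5):
        o=least_squares(f,[520,20,a0])
        if best is None or o.cost<best[0].cost: best=(o,sw)
o,sw=best;print(o.x,np.degrees(o.x[2]),o.cost,sw);print(o.fun.reshape(-1,2))
u=np.array([np.cos(o.x[2]),np.sin(o.x[2])]);print('heel',o.x[:2],'u',u.round(4))
print('foot_edge',W(o.x,[(-52.5,0,12)]),'lens',W(o.x,[(-25,0,48)]))
E
python3 fit.py
```

```text
[507.2  33.5  -0.9] -49.798497060284916 4.882794490125082 0
[[-0.7  0.4]
 [-1.1 -1.4]
 [-0.7  0.2]
 [ 0.1  1. ]
 [-0.  -0.7]
 [ 1.  -1.1]
 [ 0.1 -1.1]
 [ 0.5 -0.7]]
heel [507.2  33.5] u [ 0.6 -0.8]
foot_edge [[515.   24.3 105. ]] lens [[538.2  -3.2  77.5]]
```

The top picture shows two candidates. The white light is at pixel (262,222), with its grey foot plate to the lower left and the switch at the upper right. The turquoise look-alike is at (197,185). I choose the white one, and the crops confirm it. Its heel fits at (507,34), and it points from foot to head at −49.8°. I'm moving there now.

Call:
apply_moves:
  series:
    - [0, [0.026, 0.042, 0], 0.03]
    - [0, [0.053, 0.085, 0], 0.06]
    - [0, [0.08, 0.127, 0], 0.09]
    - [0, [0.106, 0.17, 0], 0.12]
    - [0, [0.132, 0.212, 0], 0.15]
  grip_force: 40

```text
time: 1.92
tool_pos: [297.2, -363.6, 242.5]
tcp_rot: [180.0, -0.0, 24.6]
ft_force: [1.5, -0.3, -0.0]
finger_gap: 0.3
```

Call:
apply_moves:
  series:
    - [0, [0.026, 0.042, 0], 0.03]
    - [0, [0.053, 0.085, 0], 0.06]
    - [0, [0.08, 0.127, 0], 0.09]
    - [0, [0.106, 0.17, 0], 0.12]
    - [0, [0.132, 0.212, 0], 0.15]

```text
time: 2.55
tool_pos: [429.9, -150.1, 242.8]
tcp_rot: [179.9, -0.0, 33.2]
ft_force: [0.0, -1.4, 0.2]
finger_gap: 0.2
```

Call:
apply_moves:
  series:
    - [0, [0.026, 0.042, 0], 0.04]
    - [0, [0.053, 0.085, 0], 0.08]
    - [0, [0.08, 0.127, 0], 0.12]
    - [0, [0.1, 0.156, 0], 0.122]
    - [0, [0.1, 0.156, -0.05], 0.122]

```text
time: 3.18
tool_pos: [534.2, 7.9, 196.9]
tcp_rot: [179.5, -0.5, 40.4]
ft_force: [0.2, -1.4, -0.4]
finger_gap: -0.1
```

Run:
```python
from h import *
np.set_printoptions(precision=1,suppress=True)
s=snap('wrist','w1.png')
st=sense();print(st['tool_pos'],st['tcp_rot'])
for q in['light','foot_edge','lens','switch_top']:
    for d in spotter.search_frame(s,q)[:2]: print(q,round(d['p'],2),toworld(s,d['xyz']))
H=np.array([507.2,33.5,0]);u=np.array([.6455,-.7638,0]);v=np.array([u[1],-u[0],0]);v=np.array([-.7638,-.6455,0]);Z=np.array([0,0,1])
P=[H+u*12+k*v+Z*105 for k in(-40,40)]+[H+u*105+k*v+Z*38 for k in(-38,38)]+[H+u*48+Z*44]
im=s['color'].copy()
for a in w2px(s,P): print(a); cv2.circle(im,tuple(int(x) for x in a.round()),3,(0,0,255),1)
cv2.imwrite('pics/w1.png',im)
```

```text
[528.3   7.4 186.1] [-179.9    0.2   40.3]
light 0.96 [544.4   2.6  38.3]
light 0.96 [595.9 158.9  19. ]
foot_edge 0.97 [547.5   4.9  39. ]
foot_edge 0.59 [593.2 162.6  18. ]
lens 0.94 [592.5 163.2  21.5]
lens 0.58 [546.7   4.1  35.6]
switch_top 0.73 [592.6 156.6  21.1]
switch_top 0.61 [543.4  -0.7  41.5]
[237.7 164.9]
[241.3 274.3]
[357.4 151.6]
[351.2 235.5]
[289. 197.]
```

View pics/w1.png

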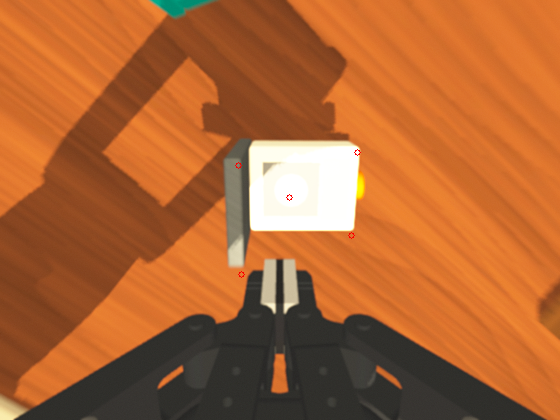

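Run:
```python
from h import *
np.set_printoptions(precision=2,suppress=True)
s=snap('wrist','w2.png')
import pickle; pickle.dump({k:np.array(s[k]) for k in('rvec','tvec','intrinsics','distortion')},open('w2.pkl','wb'))
st=sense();print(st['tool_pos'],st['tcp_rot'],st['qd'])
H=np.array([507.2,33.5,0]);u=np.array([.6455,-.7638,0]);v=np.array([-.7638,-.6455,0]);Z=np.array([0,0,1])
P=[H+u*12+k*v+Z*105 for k in(-40,40)]+[H+u*105+k*v+Z*38 for k in(-38,38)]+[H+u*48+Z*44]
print(w2px(s,P))
cv2.imwrite('pics/w2c.png',cv2.resize(s['color'][120:290,210:380],(600,600),interpolation=cv2.INTER_CUBIC))
```

```text
[530.7    5.37 194.83] [179.83  -0.13  40.15] [-0.11 -0.62 -0.62  0.1  -0.3  -0.04]
[[238.9  157.75]
 [242.96 269.41]
 [360.94 144.95]
 [354.55 230.54]
 [291.32 191.4 ]]
```

View pics/w2c.png

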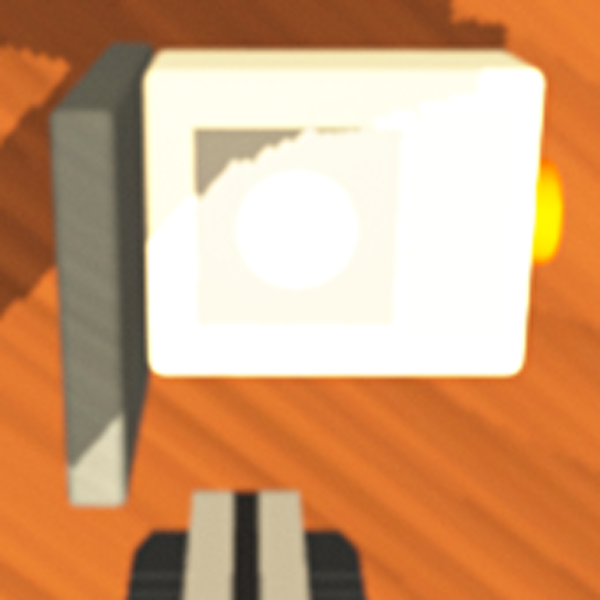

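```bash
sed -i '/^best=None/,$d' fit.py
cat >> fit.py <<'E'
import pickle
w=pickle.load(open('w2.pkl','rb'))
wp=np.array([(110,110),(126,505),(545,66),(526,377)])/3.529+[210,120]
for ww in([1,1,1],[1,1,0],[0,0,1],[1,0,0],[0,1,0]):
    f=lambda p:np.r_[ww[0]*(w2px(T,W(p,tl))-tp).ravel()*2,ww[1]*(w2px(S,W(p,sl))-sp).ravel()*1.6,ww[2]*(w2px(w,W(p,tl))-wp).ravel()*.75]
    o=least_squares(f,[507,33,-.87]);print(ww,o.x,np.degrees(o.x[2]),o.cost)
E
python3 fit.py
```

```text
[1, 1, 1] [509.7  33.5  -0.9] -49.40016662299604 40.48881090311764
[1, 1, 0] [507.2  33.   -0.9] -49.66289597362956 16.0262485746616
[0, 0, 1] [512.   34.5  -0.9] -49.566252717982714 1.5628091330402816
[1, 0, 0] [506.7  31.4  -0.9] -48.983950033207336 6.909234824406774
[0, 1, 0] [505.2  37.2  -0.9] -50.03510566839014 1.0756139067738455
```

Call:
apply_moves:
  series:
    - [0, [0.001, 0, -0.03], 0]
    - [0, [0.001, 0, -0.06], 0]
    - [0, [0.001, 0, -0.09], 0]
    - [0, [0.001, 0, -0.102], 0]
    - [0, [0.001, 0, -0.102], 0]

```text
time: 4.2
tool_pos: [532.1, 5.2, 93.4]
tcp_rot: [179.8, -0.2, 40.1]
ft_force: [-0.3, 0.1, 0.1]
finger_gap: -0.1
```

Run:
```python
from h import *
np.set_printoptions(precision=2,suppress=True)
for i in range(3): s=snap('side','s2.png')
st=sense();print(st['tool_pos'],st['tcp_rot'],st['ft_force'],st['time'])
cv2.imwrite('pics/s2c.png',cv2.resize(s['color'][135:295,160:360],(800,640))[:600])
```

```text
[533.3    5.15  94.97] [179.67  -0.29  40.14] [ 0.23 -0.73  0.48] 4.35
```

View pics/s2c.png

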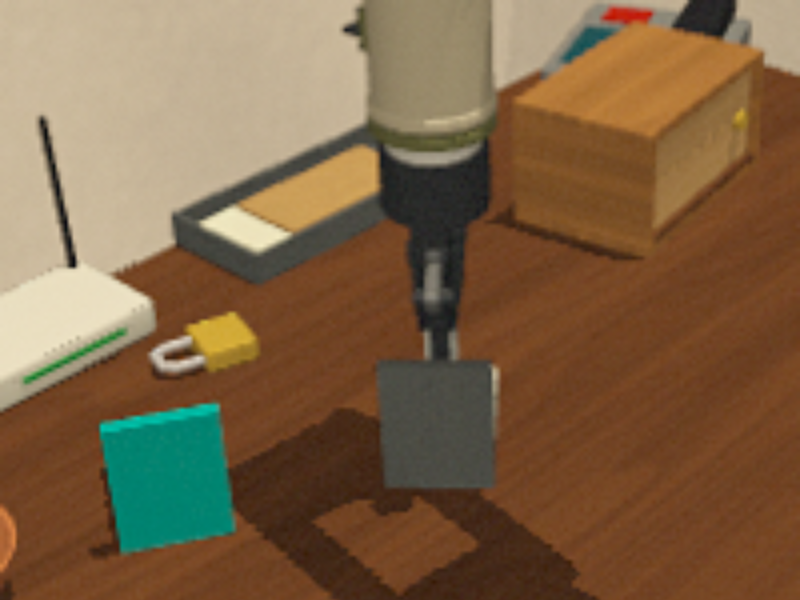

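Call:
apply_moves:
  series:
    - [0, [-0.004, 0.005, 0], 0]
    - [0, [-0.008, 0.009, 0], 0]
    - [0, [-0.012, 0.014, 0], 0]
    - [0, [-0.016, 0.018, 0], 0]
    - [0, [-0.019, 0.023, 0], 0]

```text
time: 4.97
tool_pos: [513.9, 28.5, 94.9]
tcp_rot: [179.7, -0.3, 40.1]
ft_force: [0.4, -0.9, -0.2]
finger_gap: 0.0
```

Run:
```python
from h import *
np.set_printoptions(precision=2,suppress=True)
for i in range(2): s=snap('side','s3.png')
st=sense();print(st['tool_pos'],st['tcp_rot'],st['ft_force'],st['time'])
cv2.imwrite('pics/s3c.png',cv2.resize(s['color'][135:295,160:360],(800,640))[:600])
```

```text
[513.82  28.72  94.81] [179.69  -0.28  40.17] [ 0.81 -0.18  0.39] 5.075
```

View pics/s3c.png

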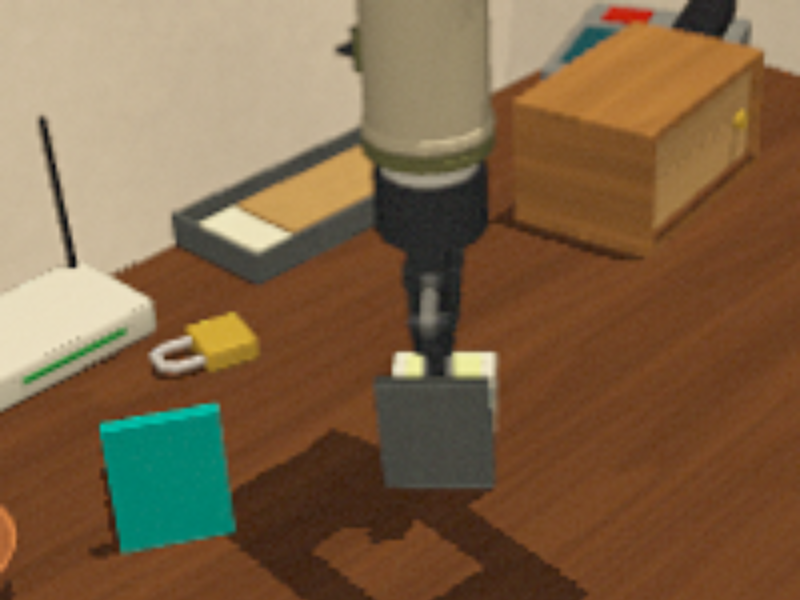

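Call:
apply_moves:
  series:
    - [0, [-0.004, 0.005, 0], 0]
    - [0, [-0.008, 0.009, 0], 0]
    - [0, [-0.012, 0.014, 0], 0]
    - [0, [-0.016, 0.018, 0], 0]
    - [0, [-0.019, 0.023, 0], 0]

```text
time: 5.7
tool_pos: [494.5, 52.0, 94.8]
tcp_rot: [179.7, -0.3, 40.2]
ft_force: [0.1, 0.1, 0.3]
finger_gap: -0.0
```

Run:
```python
from h import *
np.set_printoptions(precision=2,suppress=True)
for i in range(2): s=snap('side','s4.png')
st=sense();print(st['tool_pos'],st['tcp_rot'],st['ft_force'],st['time'])
cv2.imwrite('pics/s4c.png',cv2.resize(s['color'][135:295,160:360],(800,640))[:600])
```

```text
[494.44  52.26  94.75] [179.71  -0.27  40.2 ] [ 0.31 -0.1   0.42] 5.8
```

View pics/s4c.png

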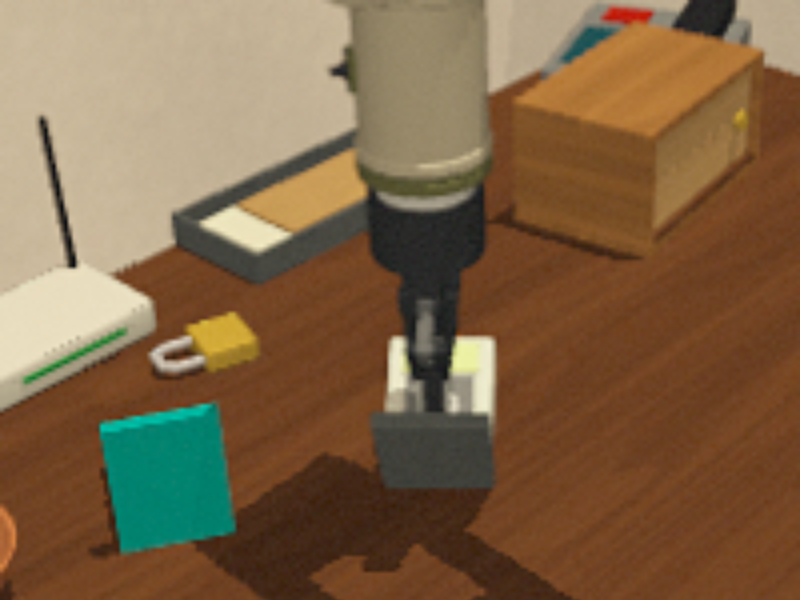

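Call:
apply_moves:
  series:
    - [0, [-0.003, 0.004, 0], 0]
    - [0, [-0.006, 0.008, 0], 0]
    - [0, [-0.01, 0.011, 0], 0]
    - [0, [-0.013, 0.015, 0], 0]
    - [0, [-0.016, 0.019, 0], 0]

```text
time: 6.42
tool_pos: [478.1, 71.5, 94.7]
tcp_rot: [179.7, -0.3, 40.2]
ft_force: [-0.7, 0.8, -0.6]
finger_gap: 0.4
```

Run:
```python
from h import *
np.set_printoptions(precision=2,suppress=True)
for i in range(2): s=snap('side','s5.png')
st=sense();print(st['tool_pos'],st['tcp_rot'],st['ft_force'],st['time'])
cv2.imwrite('pics/s5c.png',cv2.resize(s['color'][135:295,160:360],(800,640))[:600])
```

```text
[478.06  71.69  94.72] [179.73  -0.26  40.22] [-1.22  0.76  1.09] 6.525
```

View pics/s5c.png

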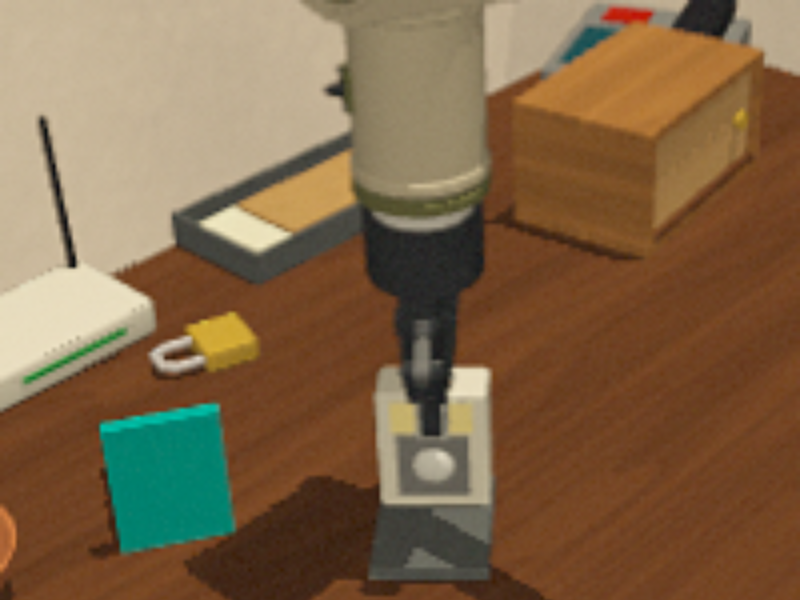

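The light is past balance and leaning on the finger, so I'm backing away slowly to let it settle.

Call:
apply_moves:
  series:
    - [0, [-0.002, 0.003, 0], 0]
    - [0, [-0.005, 0.005, 0], 0]
    - [0, [-0.007, 0.008, 0], 0]
    - [0, [-0.009, 0.011, 0], 0]
    - [0, [-0.012, 0.014, 0], 0]

```text
time: 7.15
tool_pos: [466.0, 85.9, 94.8]
tcp_rot: [179.7, -0.3, 40.2]
ft_force: [-0.2, -0.0, -0.2]
finger_gap: 0.2
```

Call:
apply_moves:
  series:
    - [0, [-0.002, 0.003, 0], 0]
    - [0, [-0.005, 0.005, 0], 0]
    - [0, [-0.009, 0.011, 0], 0]
    - [0, [-0.015, 0.018, 0], 0]
    - [0, [-0.02, 0.023, 0], 0]

```text
time: 7.78
tool_pos: [445.5, 109.4, 94.7]
tcp_rot: [179.7, -0.3, 40.2]
ft_force: [-0.4, 0.5, 0.3]
finger_gap: -0.2
```

Call:
apply_moves:
  series:
    - [0, [-0.005, 0.005, 0.03], 0]
    - [0, [-0.005, 0.005, 0.07], 0]
    - [0, [-0.005, 0.005, 0.11], 0]
    - [0, [-0.005, 0.005, 0.11], 0]

```text
time: 8.28
tool_pos: [442.6, 115.1, 208.8]
tcp_rot: [179.5, -0.6, 40.3]
ft_force: [0.5, -0.3, -0.3]
finger_gap: -0.1
```

Run:
```python
from h import *
np.set_printoptions(precision=2,suppress=True)
for i in range(2): s=snap('side','s6.png')
t=snap('top','t6.png')
w=snap('wrist','w6.png')
import pickle; pickle.dump([{k:np.array(q[k]) for k in('rvec','tvec','intrinsics','distortion')} for q in (t,s,w)],open('c6.pkl','wb'))
st=sense();print(st['tool_pos'],st['tcp_rot'],st['ft_force'],st['time'])
for n,q in(('s',s),('w',w),('t',t)):
    for d in spotter.search_frame(q,'switch_top')[:2]: print(n,round(d['p'],2),toworld(q,d['xyz']))
a=cv2.resize(s['color'][170:290,200:320],(400,400),interpolation=cv2.INTER_CUBIC)
b=cv2.resize(t['color'][170:290,200:320],(400,400),interpolation=cv2.INTER_CUBIC)
cv2.imwrite('pics/st6.png',np.hstack([a,b]))
```

```text
[439.61 114.42 203.32] [179.79  -0.16  40.25] [-0.27  0.64 -1.31] 8.475
s 0.89 [598.36 202.56  55.68]
s 0.85 [473.98  75.07  38.54]
w 0.8 [486.72  72.28  60.62]
w 0.7 [589.88 161.04  16.67]
t 0.73 [647.38 165.47  40.97]
t 0.68 [483.44  54.94 107.69]
```

View pics/st6.png

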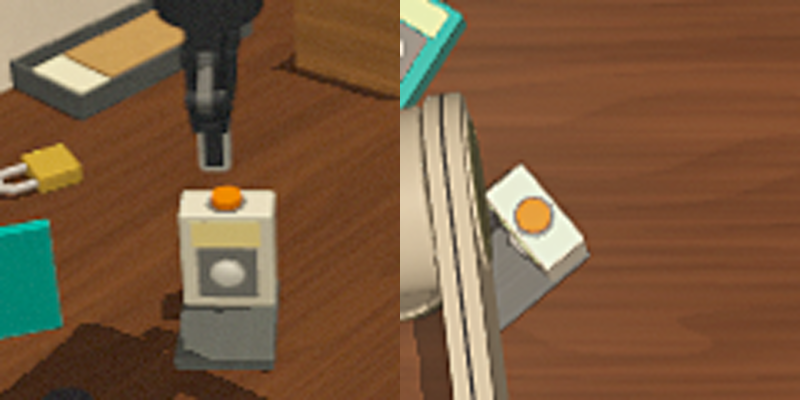

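View pics/w6.png

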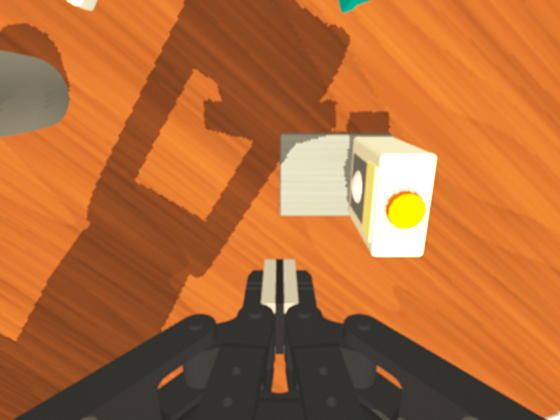

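Run:
```python
from h import *
import pickle
np.set_printoptions(precision=1,suppress=True)
t,s,w=pickle.load(open('c6.pkl','rb'))
print(px2w(t,[239.9,234.5],113),px2w(s,[267.9,228.3],113),px2w(w,[406,209],113))
H=np.array([510,34]);u=np.array([.649,-.76]);print(H-19*u)
```

```text
[[498.6  47.3 113. ]] [[492.5  52.  113. ]] [[500.8  51.2 113. ]]
[497.7  48.4]
```

Call:
apply_moves:
  series:
    - [0, [0.02, -0.022, 0], 0]
    - [0, [0.04, -0.044, 0], 0]
    - [0, [0.058, -0.065, 0], 0]
    - [0, [0.058, -0.065, -0.03], 0]
    - [0, [0.058, -0.065, -0.055], 0]

```text
time: 9.25
tool_pos: [497.4, 48.9, 146.7]
tcp_rot: [179.9, -0.1, 40.2]
ft_force: [0.0, 0.8, -0.3]
finger_gap: 0.0
```

Run:
```python
from h import *
np.set_printoptions(precision=2,suppress=True)
for i in range(3): s=snap('side','s7.png')
w=snap('wrist','w7.png')
st=sense();print(st['tool_pos'],st['tcp_rot'],st['ft_force'],st['time'])
a=cv2.resize(s['color'][170:290,200:320],(400,400),interpolation=cv2.INTER_CUBIC)
b=cv2.resize(w['color'][150:350,180:380],(400,400),interpolation=cv2.INTER_CUBIC)
cv2.imwrite('pics/st7.png',np.hstack([a,b]))
```

```text
[497.15  49.36 147.94] [179.87  -0.07  40.24] [ 0.57 -0.37  0.57] 9.45
```

View pics/st7.png

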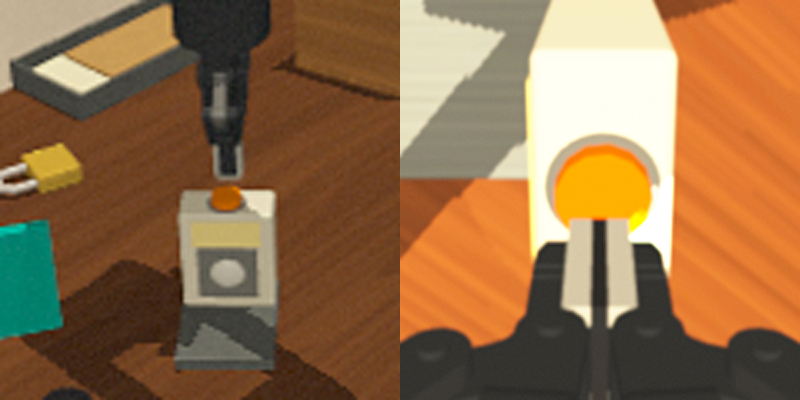

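Call:
apply_moves:
  series:
    - [0, [0, 0, -0.01], 0]
    - [0, [0, 0, -0.018], 0]
    - [0, [0, 0, -0.023], 0]
    - [0, [0, 0, -0.027], 0]
    - [0, [0, 0, -0.027], 0]

```text
time: 10.07
tool_pos: [497.1, 49.4, 121.0]
tcp_rot: [179.9, -0.1, 40.2]
ft_force: [-2.2, -0.4, 3.0]
finger_gap: -0.1
```

Call:
apply_moves:
  series:
    - [0, [0, 0, -0.001], 0]
    - [0, [0, 0, -0.001], 0]

```text
time: 10.32
tool_pos: [497.1, 49.4, 120.2]
tcp_rot: [179.9, -0.1, 40.2]
ft_force: [-2.2, -0.3, 3.1]
finger_gap: 0.3
```

Call:
apply_moves:
  series:
    - [0, [0, 0, -0.001], 0]
    - [0, [0, 0, -0.002], 0]
    - [0, [0, 0, -0.002], 0]

```text
time: 10.7
tool_pos: [497.5, 49.3, 119.0]
tcp_rot: [179.8, -0.1, 40.2]
ft_force: [-4.4, -1.1, 9.5]
finger_gap: 0.0
```

Call:
apply_moves:
  series:
    - [0, [0, 0, -0.001], 0]
    - [0, [0, 0, -0.001], 0]

```text
time: 10.95
tool_pos: [497.8, 49.1, 119.0]
tcp_rot: [179.8, -0.1, 40.2]
ft_force: [-5.5, -0.5, 10.1]
finger_gap: -0.4
```

The switch has bottomed out: 10 N, and the fingertips are at 108 mm, as expected when fully down. Now I'll release it and rise.

Call:
apply_moves:
  series:
    - [0, [0, 0, 0.003], 0]
    - [0, [0, 0, 0.01], 0]
    - [0, [0, 0, 0.03], 0]
    - [0, [0, 0, 0.08], 0]
    - [0, [0, 0, 0.12], 0]

```text
time: 11.58
tool_pos: [498.0, 49.1, 240.8]
tcp_rot: [179.8, -0.2, 40.2]
ft_force: [0.5, 0.4, 0.4]
finger_gap: -0.4
```

Call:
apply_moves:
  series:
    - [0, [0, -0.05, 0], 0]
    - [0, [0, -0.1, 0], 0]
    - [0, [0, -0.15, 0], 0]
    - [0, [0, -0.2, 0], 0]
    - [0, [0, -0.2, 0], 0]

```text
time: 12.2
tool_pos: [497.7, -154.1, 240.8]
tcp_rot: [179.7, -0.1, 40.0]
ft_force: [-0.2, 0.9, -0.2]
finger_gap: 0.1
```

Run:
```python
from h import *
np.set_printoptions(precision=2,suppress=True)
for i in range(3): s=snap('side','s8.png')
t=snap('top','t8.png')
st=sense();print(st['tool_pos'],st['ft_force'],st['time'])
a=cv2.resize(s['color'][170:290,200:320],(400,400),interpolation=cv2.INTER_CUBIC)
b=cv2.resize(t['color'][170:290,200:320],(400,400),interpolation=cv2.INTER_CUBIC)
cv2.imwrite('pics/st8.png',np.hstack([a,b]))
```

```text
[ 498.09 -149.99  240.79] [-0.43 -0.44  0.14] 12.4
```

View pics/st8.png

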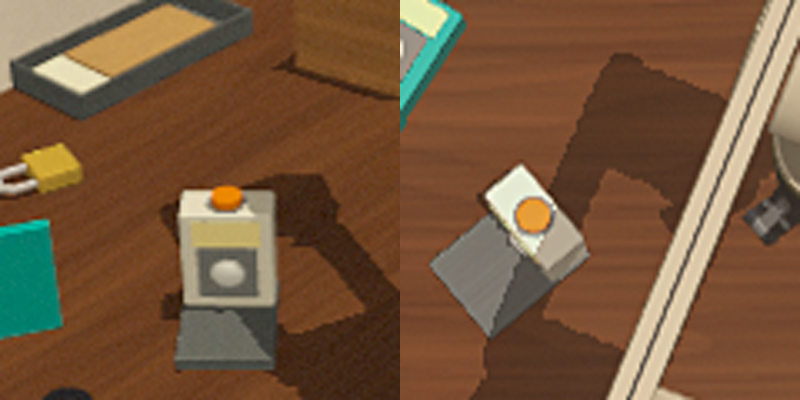

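View pics/t8.png

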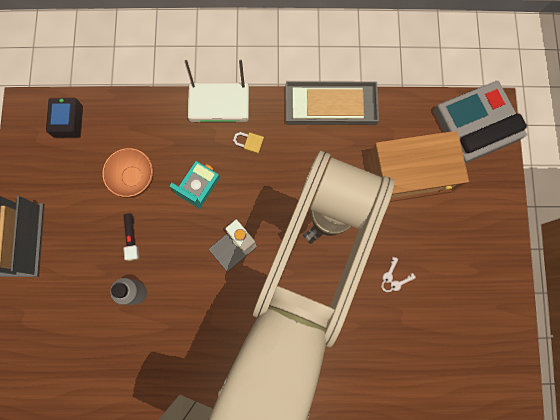

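The light stands upright with its switch back up, cap at top-view pixel (240,234). Everything else is where it was, and the arm is clear.

```bash
python3 -c "
from h import *
print(hand_in())"
```

```text
the job is handed in; nothing more can be done
None
```

I tipped the white light back up with shut fingertips, pushing on its raised foot plate. I then kept the fingers in front of its head so it settled onto its foot. After that I pressed the orange switch fully down and let it go, and handed the job in at about 12.4 s.

- **Standing:** The last side and top pictures show the light upright on its foot. Its heel edge looks to be where it started, judged by eye. The switch was at about (498, 49) mm, within a few millimetres of what the starting pose predicted.
- **Switch press:** The force was 3 N on the spring, then rose to 10 N at the stop, with the fingertips at 108 mm, the fully pressed height. In the pictures the cap is back up.
- **Everything else:** The turquoise look-alike, keys, padlock, torch, bottle, bowl and box show no visible change in the last top picture. The gripper was well clear, with no significant force on it.
- **Disagreements:** The side, top and wrist cameras differed by up to about 9 mm on the light's position, so I used a compromise, which held. The networks' points for the light's parts gave roughly the middle of the light, so I used the edges in the pictures instead.

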